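# Empty the bung bin into the cellar crate

### The job

Find the bin with the two oak bungs in the organiser on the cellar bench, and lift it straight up out of its snug pocket, keeping it level, with the bungs in it. Carry it over the wooden crate and tip it so that both bungs roll out into the crate, then set the empty bin down upright on the bare bench.

Things in the scene. Friction and masses are not known exactly. Their poses are not given: they have to be found in the camera images.
- bung_bin: Grey metal bin to empty, 110 (x) by 66 (y) mm, 0.2 kg, origin: centre of underside, z up. Wooden grip bar across it along y: 60 long, 12 thick, 20 high, its middle 95 mm over the origin, open beneath; uprights at its ends reach 106 mm. Side and back walls 55 mm high. Front (-x, robot side) is a scoop: floor rises at 20 deg to a lip 16 mm high. Tipped front down 35 deg or more, the bungs roll out.
- bung_1: Oak bung: plain wooden cylinder, 32 mm diameter, 44 mm long, 22 g, lying across the bin near its front. Origin at its centre, y along its axis. The bin stands in one of three pockets, side by side 76 mm apart along its y, of a dark wooden organiser fixed to the bench: walls 50 mm high, floor 10 mm thick, 2 mm play around a bin.
- bung_2: Second oak bung, equal to the first, lying behind it in the same bin. Origin at its centre, y along its axis. The other two pockets hold like bins with small corks and with a brass tap, not wanted; which pocket is which varies.
- crate: Open wooden crate fixed to the bench, 200 x 200 mm outside, 70 mm high, walls and floor 10 mm thick; origin: centre of underside, z up. It stands left or right of straight ahead, the organiser on the other side. Between them the bench is bare: a bin pointing straight ahead, centred 500 mm in front of the robot base, touches nothing.
Things that resemble listed ones, but are neither listed nor needed, are in the scene too. What is shaped like the bung_bin but blue, red or turquoise is not meant.

How it is judged (in metres and radians):
On the way, in this order (a step that is already met when the one before it is completed fails the run):
1. the bin is lifted clear of the organiser, level within 15 degrees, with both bungs in it (height (world z) of bung_bin above 0.05 m and angle between bung_bin's own z axis and vertical below 0.26 rad and distance between each of bung_1, bung_2 and bung_bin below 0.075 m), for 0.1 s.
2. the bin is tipped by more than 24 degrees over the crate, held in the gripper (angle between bung_bin's own z axis and vertical above 0.42 rad and horizontal distance between bung_bin and crate below 0.22 m and contact force between the fingers and bung_bin above 0.3 N), for 0.1 s.
3. both bungs are in the crate, and the bin is brought down upright, in the gripper, to within 20 mm of the bench, not dropped (height (world z) of bung_bin below 0.02 m and angle between bung_bin's own z axis and vertical below 0.26 rad and contact force between the fingers and bung_bin above 0.3 N and height (world z) of each of bung_1, bung_2 below 0.065 m and horizontal distance between each of bung_1, bung_2 and crate below 0.13 m), for 0.05 s.
At the end, for the whole second after the job is handed in: Both bungs lie inside the crate, below its rim (centres within 90 mm of its middle along each side and lower than 65 mm); the bin stands released and at rest on the bench itself (underside less than 5 mm up, not in the organiser or the crate), upright within 10 degrees (x of bung_1 in the frame of crate between -0.09 and 0.09 m and y of bung_1 in the frame of crate between -0.09 and 0.09 m and x of bung_2 in the frame of crate between -0.09 and 0.09 m and y of bung_2 in the frame of crate between -0.09 and 0.09 m and height (world z) of each of bung_1, bung_2 below 0.065 m and height (world z) of bung_bin below 0.005 m and angle between bung_bin's own z axis and vertical below 0.17 rad and linear speed of bung_bin below 0.02 m/s); the robot touches nothing.
It fails at once if the bin is tilted by more than 15 degrees before it is out of its pocket (within 45 mm of where it stood) (angle between bung_bin's own z axis and vertical above 0.26 rad and distance of bung_bin from where it was at the start of the episode below 0.045 m).
It also fails if it takes over 61 s, if anything falls off the work surface, if the arm or the gripper's body presses on something with over 40 N, if the wrist force passes 120 N, or if a joint passes its speed limit or range.

### The arm

A 6-joint arm with a two-finger parallel gripper is mounted at the origin on the work surface. World frame = base frame: x ahead of the robot, y to its left, z up, the work surface at z = 0. Lengths are in mm, angles in degrees, forces in N, time in s.
With the tool pointing down it reaches from about 325 to 875 mm from the base axis. Payload 4.4 kg.
Tool frame: the origin (TCP) lies at the very end of the fingers, on their centre line; the grasp point (between the pads) lies 19 mm behind it (r.grip_point_offset is the distance from the TCP to the grasp point, in mm); z points along the fingers, y is the direction in which the jaws open and shut (so a half turn about z gives the same grasp; the last joint's range is limited). The gripper opens to 85 mm and grips with 20 to 120 N. Pads are 22 mm wide; open, the fingers measure 114 mm over their backs; the gripper's body (76 mm by 85 mm) begins 54 mm behind the grasp point. The pads swing forward as they close: fully open they stand 13 mm farther back than shut.
Start: joints at [-76.347, 11.837, 88.321, -0, 79.842, -8.623], TCP at [217.958, -532.092, 231.282] pointing down, gripper open.
Joint ranges: [-156.59, 156.59], [-49.26, 127.26], [12.9, 141.05], [-63.56, 243.56], [4.71, 150.69], [-161.64, 161.64]. Speed limits (degrees/s): [159.86, 159.86, 180, 180, 180, 180].

### API

Orientations are given as a 3x3 rotation matrix whose columns are the frame's x, y, z axes.
In Python, from bench import r, viewer, ticket gives the robot as it stands.
- The arm moves only by the shell command python3 -m jog 'ROWS' [FORCE]. ROWS is JSON, a list of rows, each a list of 3 entries, a list of its own where there are three numbers: the shift along the tool's x, y, z in m, then the turn about the tool's z in rad, then the closure, from 0 (fully open) to 1 (shut). In form: [[[dx, dy, dz], spin, hand], ...]. A call has 1 to 8 rows; each row is the pose to reach, as a shift and turn from the pose commanded when the call began, along the tool's axes at that moment; what a row does not reach only later rows make up. A row lasts 1/8 s, in which the tool goes at most 62.5 mm and 10.7 degrees, less where a joint would pass 70% of its speed; a pose out of reach is approached as far as the arm can. A call with a gripper value outside its range is refused whole. The fingers move at their own pace and stop on an object; FORCE is the grip in N (left out, the last holds). Time passes only in rows, so rows that repeat a pose let the fingers close. It gives the time, the measured TCP pose, the force and the opening at its end, in the units of the state.
- r.observe(): the state, without advancing time (a new reading comes with each control period).
- viewer.snapshot(name): name is "scene" or "side" or "wrist"; returns the picture (400x640x3 uint8, red, green, blue); there is no depth.
- viewer.calibration(name): a dict with "K" (3x3 intrinsics, pixels), "origin" and "rotation" of the camera in the world. Camera axes: x right, y down, z forward; pixel columns grow to the right and rows downward; lengths in mm; the calibration is good to about 2 mm. A picture is of the moment at which its call begins: read the wrist's pose just before it. calibration takes no time and is no camera call; for the wrist camera it gives the pose at the moment of the call.
- ticket.close_job(): hands the job in, once; it reports no verdict.
The state is a dict: "time": time; "qpos": joint angles; "dq": joint speeds; "tau": joint torques, N m; "ee_pos": TCP position; "eef_rot": TCP orientation; "contact_force": force on the tool from outside, world axes, zero at the start; "ft_torque": the same for the moment, N m; "opening": opening from 0.0 (shut) to 1.0 (fully open).
Only numpy, scipy, OpenCV 4.12 (cv2) and the standard library are available. Lean on these libraries where they do the work, as an engineer would, in place of code of your own. Each camera call takes 0.05 s, during which the arm holds its last target.

## Working session

There is one attempt and no reset: what is moved stays moved. The work goes in short steps, Python scripts to look and compute and a shell command to move; the robot and the scene stay as the last step left them, time stands still between calls to the robot, and variables do not carry over. Pictures are saved under pics/ and viewed, and the job is handed in when it is done.

```bash
mkdir -p pics; ls; python3 - <<'E'
from bench import r, viewer
import cv2
s=r.observe(); print({k:s[k] for k in('time','qpos','ee_pos','eef_rot','opening','contact_force')})
for n in("scene","side","wrist"):
    print(n,viewer.calibration(n))
    cv2.imwrite(f"pics/{n}0.png",viewer.snapshot(n)[:,:,::-1])
E
```

```text
pics
{'time': 0.0, 'qpos': array([-7.63451981e+01,  1.18841000e+01,  8.84046198e+01,  1.10545787e-03,
        7.98397209e+01, -8.62191869e+00]), 'ee_pos': array([ 217.79923618, -531.352557  ,  230.12869773]), 'eef_rot': array([[ 9.25365205e-01,  3.79076480e-01, -5.10750336e-04],
       [ 3.79076658e-01, -9.25362698e-01,  2.18283559e-03],
       [ 3.54832324e-04, -2.21353364e-03, -9.99997487e-01]]), 'opening': 0.9996412414860208, 'contact_force': array([-0.4746741 , -0.29902414,  0.32727039])}
scene {'K': array([[401.85111892,   0.        , 322.57760391],
       [  0.        , 401.85111892, 188.80144635],
       [  0.        ,   0.        ,   1.        ]]), 'origin': array([1077.89747336,  -17.97809469,  714.69236479]), 'rotation': array([[ 0.03446027,  0.76606647, -0.64183694],
       [ 0.99939703, -0.02368292,  0.02539087],
       [ 0.00425052, -0.64232491, -0.76642067]])}
side {'K': array([[381.47014891,   0.        , 316.68910187],
       [  0.        , 381.47014891, 201.32255274],
       [  0.        ,   0.        ,   1.        ]]), 'origin': array([301.87480622, 534.66956978, 686.37138349]), 'rotation': array([[-0.90195391, -0.31279289,  0.2977243 ],
       [-0.43179543,  0.66227467, -0.6123275 ],
       [-0.00564357, -0.68084717, -0.73240377]])}
wrist {'K': array([[304.69990664,   0.        , 321.04681587],
       [  0.        , 304.69990664, 198.36056338],
       [  0.        ,   0.        ,   1.        ]]), 'origin': array([ 289.18045715, -501.92890482,  371.9586218 ]), 'rotation': array([[ 0.37944409, -0.88121158, -0.28193676],
       [-0.92521051, -0.36230948, -0.11277122],
       [-0.00277306,  0.30364123, -0.95278241]])}
```

View pics/scene0.png

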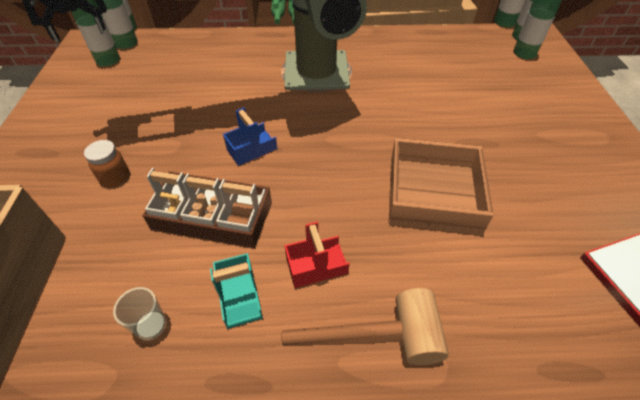

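View pics/side0.png

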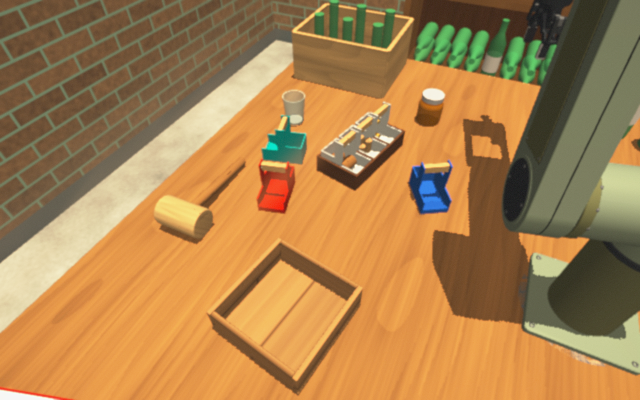

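View pics/wrist0.png

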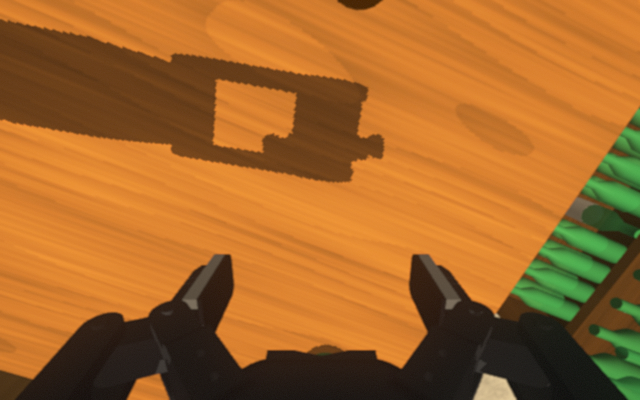

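The scene view shows the organiser at about (207,205) and the crate at about (440,185). The blue, red and turquoise decoys surround the organiser. I'll zoom in on the pockets.

```bash
python3 - <<'E'
import cv2,numpy as np
a=cv2.imread("pics/scene0.png")[160:250,135:285]
b=cv2.imread("pics/side0.png")[95:195,305:415]
A=cv2.resize(a,(600,360),interpolation=cv2.INTER_CUBIC)
B=cv2.resize(b,(550,500),interpolation=cv2.INTER_CUBIC)
cv2.imwrite("pics/za.png",A);cv2.imwrite("pics/zb.png",B)
E
```

```text
(no output)
```

View pics/za.png

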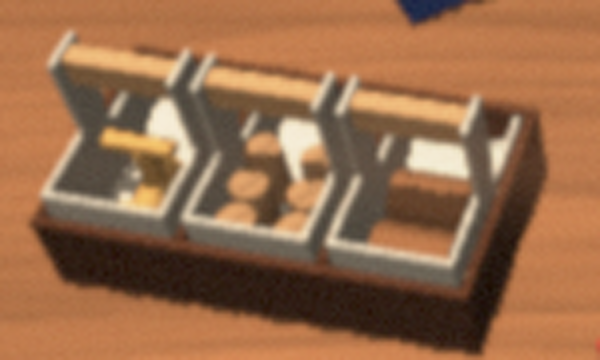

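View pics/zb.png

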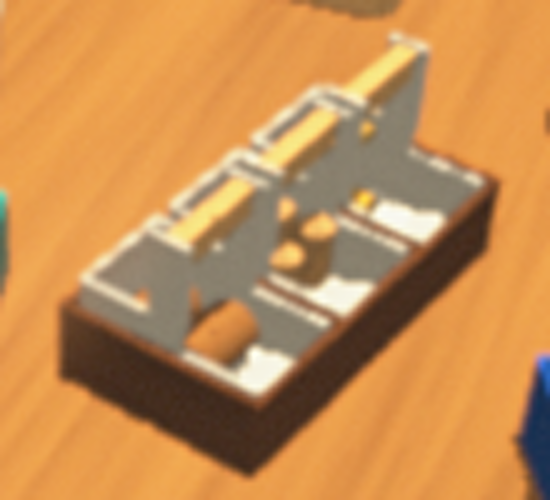

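The bungs are in the pocket nearest the centre line, at right in the scene view. Its upright tops sit at about (222,180) and (254,185). I'll work out coarse positions, then look with the wrist camera.

```bash
cat > h.py <<'E'
import numpy as np, cv2
from bench import r, viewer
def ray(n,uv,z,c=None):
    c=c or viewer.calibration(n)
    d=c['rotation']@np.linalg.inv(c['K'])@np.array([uv[0],uv[1],1.])
    o=c['origin']; return o+d*(z-o[2])/d[2]
def proj(n,p,c=None):
    c=c or viewer.calibration(n)
    q=c['K']@(c['rotation'].T@(np.asarray(p,float)-c['origin'])); return q[:2]/q[2]
def shift(p):
    s=r.observe(); return s['eef_rot'].T@(np.asarray(p)-s['ee_pos'])
E
python3 - <<'E'
from h import *
f=lambda u,v:(135+u/4,160+v/4)
g=lambda u,v:(305+u/5,95+v/5)
print("scene uprights tops z116")
for p in[(65,38),(182,55),(205,60),(327,75),(347,80),(475,100)]: print(p,ray("scene",f(*p),116))
print("side")
for p in[(160,228),(268,165),(405,42)]: print(p,ray("side",g(*p),116))
print("crate scene outer top z70")
for p in[(393,142),(487,149),(490,216),(391,207)]: print(p,ray("scene",p,70))
print("crate side")
for p in[(281,243),(361,289),(299,377),(211,314)]: print(p,ray("side",p,70))
E
```

```text
scene uprights tops z116
(65, 38) [ 514.97574776 -342.38810085  116.        ]
(182, 55) [ 528.42200075 -281.2144846   116.        ]
(205, 60) [ 532.15796613 -269.11043131  116.        ]
(327, 75) [ 544.05583283 -206.9597812   116.        ]
(347, 80) [ 547.66834594 -196.64920835  116.        ]
(475, 100) [ 562.65721513 -132.48044759  116.        ]
side
(160, 228) [ 575.48363139 -142.0535321   116.        ]
(268, 165) [ 546.96751355 -210.84681769  116.        ]
(405, 42) [ 520.50273833 -344.16648855  116.        ]
crate scene outer top z70
(393, 142) [401.33761815 171.72320516  70.        ]
(487, 149) [430.86009068 383.56455882  70.        ]
(490, 216) [618.68067039 333.1693242   70.        ]
(391, 207) [590.17041502 139.77782141  70.        ]
crate side
(281, 243) [567.86363891 152.75534656  70.        ]
(361, 289) [385.75957805 181.10315877  70.        ]
(299, 377) [417.10961706 365.31823154  70.        ]
(211, 314) [602.95206969 338.19007125  70.        ]
```

```bash
python3 -m jog '[[[0.06,-0.028,0],-0.12,0],[[0.113,-0.053,0],-0.24,0],[[0.169,-0.079,0],-0.36,0],[[0.226,-0.105,0],-0.48,0],[[0.282,-0.131,0],-0.6,0],[[0.338,-0.158,0],-0.72,0],[[0.395,-0.184,0],-0.84,0],[[0.451,-0.21,0],-0.96,0]]' 40
python3 -m jog '[[[0,0,0],0,0],[[0,0,0],0,0]]'
python3 - <<'E'
from h import *
s=r.observe(); print(s['time'],s['qpos'],s['ee_pos'],s['eef_rot'])
np.set_printoptions(suppress=True)
import pickle
pickle.dump(viewer.calibration("wrist"),open("c1.pkl","wb"))
cv2.imwrite("pics/w1.png",viewer.snapshot("wrist")[:,:,::-1])
E
```

```text
time: 1.15
ee_pos: [556.7, -165.0, 231.0]
eef_rot: [[0.216, 0.976, -0.0], [0.976, -0.216, -0.0], [-0.0, -0.0, -1.0]]
contact_force: [0.7, -1.6, 0.4]
opening: 0.999
time: 1.4
ee_pos: [555.2, -166.8, 230.7]
eef_rot: [[0.22, 0.975, -0.001], [0.975, -0.22, -0.0], [-0.0, -0.001, -1.0]]
contact_force: [0.0, -0.6, -1.5]
opening: 0.998
1.4 [-2.52469415e+01  1.24808894e+01  8.76147531e+01 -4.36638392e-02
  7.99771978e+01 -1.25294013e+01] [ 555.20176766 -166.77251227  230.72903648] [[ 2.20014657e-01  9.75495459e-01 -1.46990199e-03]
 [ 9.75496459e-01 -2.20015089e-01 -1.36547300e-04]
 [-4.56601887e-04 -1.40384178e-03 -9.99998910e-01]]
```

View pics/w1.png

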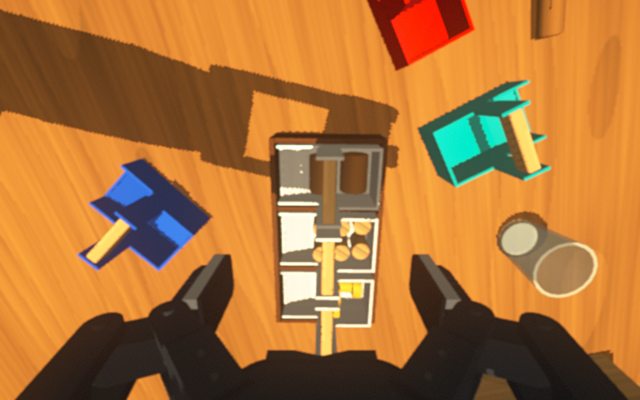

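The wrist view shows the organiser lengthwise, with the bung bin at top around (330,175). Its bar runs from (330,152) to (328,222), with the scoop on the left. I'll zoom in to get precise bar edges.

```bash
python3 - <<'E'
import cv2,numpy as np
a=cv2.imread("pics/w1.png")[125:245,260:400]
cv2.imwrite("pics/w1z.png",cv2.resize(a,(700,600),interpolation=cv2.INTER_CUBIC))
E
```

```text
(no output)
```

View pics/w1z.png

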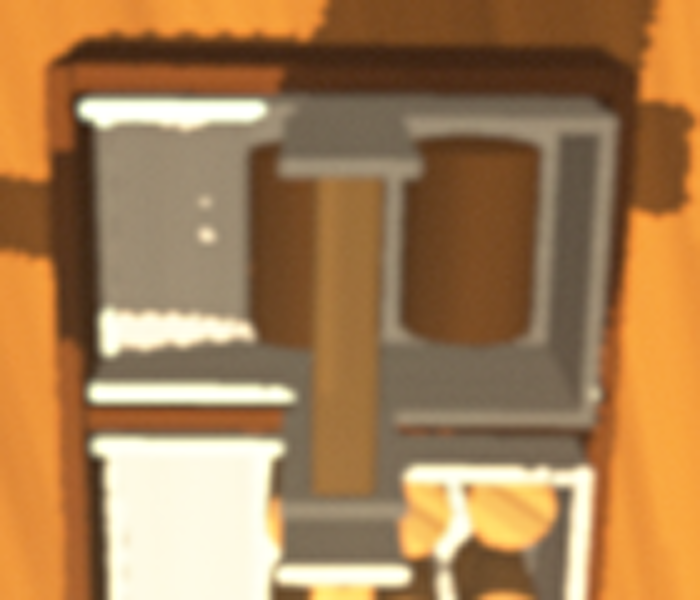

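```bash
python3 - <<'E'
from h import *; import pickle
np.set_printoptions(suppress=True,precision=1)
c=pickle.load(open("c1.pkl","rb"))
f=lambda u,v:(260+u/5,125+v/5)
P=[(349,178),(347,497),(350,167),(344,508)]
Q=[ray("wrist",f(*p),z,c) for p,z in zip(P,(115,115,116,116))]
for q in Q: print(q)
for i in(0,2):
    d=Q[i]-Q[i+1]; print((Q[i]+Q[i+1])/2,np.hypot(*d[:2]),np.degrees(np.arctan2(d[1],d[0]))-90)
for a,b in(((318,300),(380,300)),): print(ray("wrist",f(*a),115,c),ray("wrist",f(*b),115,c))
m=(Q[0]+Q[1])/2; m[2]=105; print("shift grip",shift(m))
# red decoy, corners
s=viewer.snapshot("scene")
E
```

```text
[ 568.1 -139.2  115. ]
[ 555.3 -196.5  115. ]
[ 568.6 -137.2  116. ]
[ 554.4 -198.1  116. ]
[ 561.7 -167.8  115. ] 58.70604396929308 -12.541167674334204
[ 561.5 -167.6  116. ] 62.52340144463361 -13.174603430182955
[ 558.2 -159.1  115. ] [ 568.8 -161.4  115. ]
shift grip [  1.2   6.9 125.8]
```

```bash
python3 -m jog '[[[0.001,0.0065,0.03],0,0],[[0.001,0.0065,0.07],0,0],[[0.001,0.0065,0.105],0,0],[[0.001,0.0065,0.135],0,0],[[0.001,0.0065,0.145],0,0],[[0.001,0.0065,0.145],0,0.5],[[0.001,0.0065,0.145],0,1],[[0.001,0.0065,0.145],0,1]]' 50
python3 -m jog '[[[0,0,0],0,1],[[0,0,0],0,1],[[0,0,0],0,1]]'
python3 - <<'E'
from h import *
cv2.imwrite("pics/w2.png",viewer.snapshot("wrist")[:,:,::-1])
E
```

```text
time: 2.5
ee_pos: [563.3, -167.9, 88.0]
eef_rot: [[0.22, 0.975, 0.003], [0.975, -0.22, -0.001], [-0.001, 0.003, -1.0]]
contact_force: [0.2, -0.2, -0.2]
opening: 0.377
time: 2.88
ee_pos: [562.5, -167.3, 87.1]
eef_rot: [[0.22, 0.976, 0.001], [0.976, -0.22, -0.0], [-0.0, 0.001, -1.0]]
contact_force: [-3.0, 0.6, 4.2]
opening: 0.133
```

View pics/w2.png

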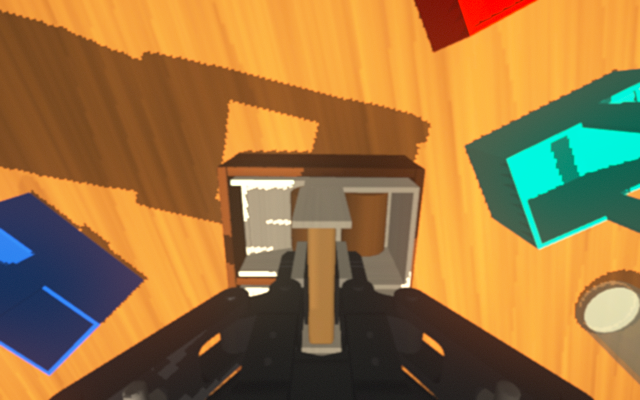

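The fingers hold the bar (opening 0.133 ≈ 12 mm), with the bar centred at about (322,290). Now I'll lift slowly.

```bash
python3 -m jog '[[[0,0,-0.005],0,1],[[0,0,-0.015],0,1],[[0,0,-0.03],0,1],[[0,0,-0.045],0,1],[[0,0,-0.06],0,1],[[0,0,-0.075],0,1],[[0,0,-0.09],0,1],[[0,0,-0.1],0,1]]'
python3 -m jog '[[[0,0,-0.01],0,1],[[0,0,-0.01],0,1]]'
python3 - <<'E'
from h import *
cv2.imwrite("pics/w3.png",viewer.snapshot("wrist")[:,:,::-1])
cv2.imwrite("pics/s3.png",viewer.snapshot("side")[:,:,::-1])
s=viewer.snapshot("scene")[:,:,::-1]
for q in [(445,-33),(445,33),(555,33),(555,-33)]:
    cv2.circle(s:=np.ascontiguousarray(s),tuple(np.int32(proj("scene",(*q,0)))),3,(255,255,0),-1)
cv2.imwrite("pics/c3.png",s)
E
```

```text
time: 3.92
ee_pos: [562.6, -167.4, 187.7]
eef_rot: [[0.22, 0.975, 0.001], [0.975, -0.22, -0.001], [-0.0, 0.001, -1.0]]
contact_force: [-0.8, -0.1, -2.1]
opening: 0.132
time: 4.18
ee_pos: [562.8, -167.5, 197.3]
eef_rot: [[0.22, 0.975, 0.002], [0.975, -0.22, -0.001], [-0.0, 0.002, -1.0]]
contact_force: [0.1, 0.1, -1.7]
opening: 0.129
```

View pics/w3.png

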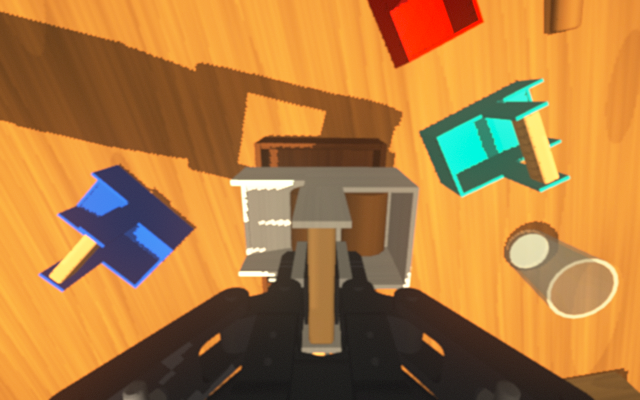

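View pics/c3.png

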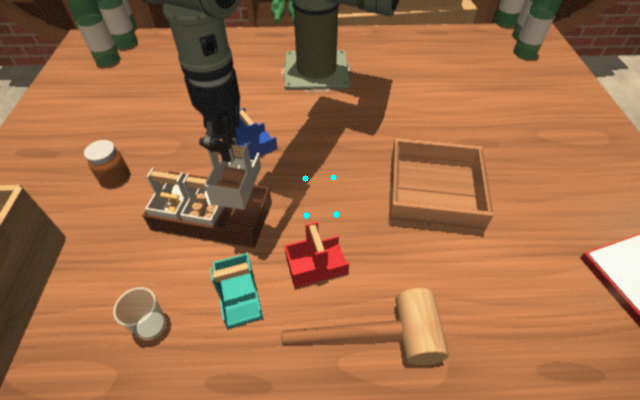

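View pics/s3.png

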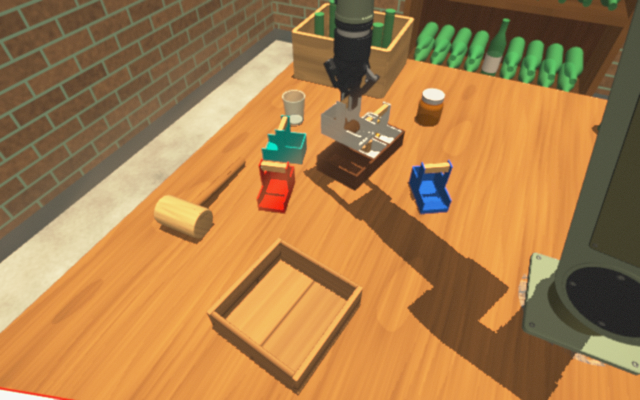

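```bash
python3 -m jog '[[[0.02,-0.0145,0],-0.03,1],[[0.045,-0.033,0],-0.07,1],[[0.075,-0.055,0],-0.11,1],[[0.105,-0.077,0],-0.15,1],[[0.13,-0.095,0],-0.19,1],[[0.147,-0.108,0],-0.22,1],[[0.147,-0.108,0],-0.22,1],[[0.147,-0.108,0],-0.22,1]]'
python3 -m jog '[[[0,0,0.02],0,1],[[0,0,0.05],0,1],[[0,0,0.08],0,1],[[0,0,0.1],0,1],[[0,0,0.113],0,1],[[0,0,0.116],0,1],[[0,0,0.116],0,1]]'
python3 - <<'E'
from h import *
cv2.imwrite("pics/s4.png",viewer.snapshot("side")[:,:,::-1])
E
```

```text
time: 5.32
ee_pos: [489.7, -0.7, 196.3]
eef_rot: [[0.002, 1.0, 0.001], [1.0, -0.002, -0.001], [-0.001, 0.001, -1.0]]
contact_force: [-0.4, -0.7, -1.8]
opening: 0.13
time: 6.2
ee_pos: [489.9, -0.5, 80.8]
eef_rot: [[0.002, 1.0, 0.001], [1.0, -0.002, -0.0], [-0.0, 0.001, -1.0]]
contact_force: [0.2, 0.3, -3.0]
opening: 0.127
```

View pics/s4.png

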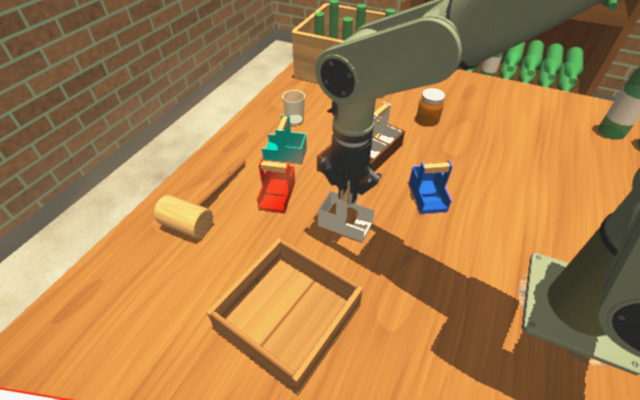

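```bash
python3 -m jog '[[[0,0,0.002],0,1],[[0,0,0.003],0,1],[[0,0,0.003],0,0.7],[[0,0,0.003],0,0.3],[[0,0,0.003],0,0],[[0,0,0.003],0,0],[[0,0,0.003],0,0]]'
python3 -m jog '[[[0,0,-0.03],0,0],[[0,0,-0.08],0,0],[[0,0,-0.13],0,0],[[0,0,-0.15],-0.18,0],[[0,0,-0.15],-0.36,0],[[0,0,-0.15],-0.54,0],[[0,0,-0.15],-0.72,0],[[0,0,-0.15],-0.8,0]]'
python3 -m jog '[[[0,0,0],-0.18,0],[[0,0,0],-0.36,0],[[0,0,0],-0.54,0],[[0,0,0],-0.7,0],[[0,0,0],-0.771,0],[[0,0,0],-0.771,0]]'
python3 - <<'E'
from h import *; import pickle
pickle.dump(viewer.calibration("wrist"),open("c5.pkl","wb"))
cv2.imwrite("pics/w5.png",viewer.snapshot("wrist")[:,:,::-1])
E
```

```text
time: 7.12
ee_pos: [489.3, -0.1, 77.3]
eef_rot: [[0.002, 1.0, 0.0], [1.0, -0.002, 0.0], [0.0, 0.0, -1.0]]
contact_force: [0.5, -0.2, -0.4]
opening: 0.998
time: 8.12
ee_pos: [489.1, -0.1, 227.2]
eef_rot: [[-0.718, 0.696, -0.0], [0.696, 0.718, 0.0], [0.0, -0.0, -1.0]]
contact_force: [-0.7, 0.3, 0.0]
opening: 1.002
time: 8.88
ee_pos: [489.2, -0.1, 227.2]
eef_rot: [[-1.0, 0.003, -0.0], [0.003, 1.0, 0.0], [0.0, 0.0, -1.0]]
contact_force: [-0.0, -0.2, 0.5]
opening: 1.001
```

View pics/w5.png

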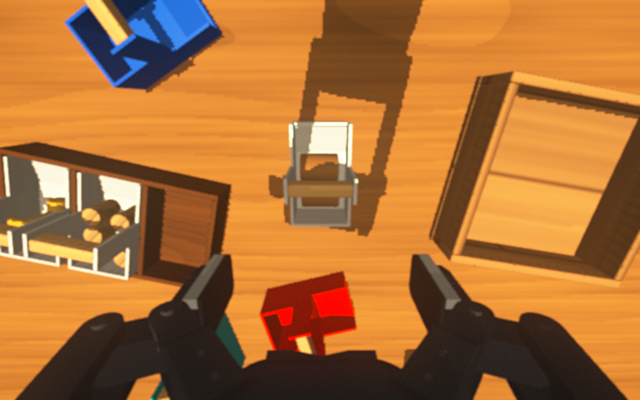

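```bash
python3 - <<'E'
import cv2,numpy as np
a=cv2.imread("pics/w5.png")
cv2.imwrite("pics/w5z.png",cv2.resize(a[110:240,265:375],(508,600),interpolation=cv2.INTER_CUBIC))
cv2.imwrite("pics/w5c.png",cv2.resize(a[60:290,425:640],None,fx=2.5,fy=2.5,interpolation=cv2.INTER_CUBIC))
E
```

```text
(no output)
```

View pics/w5z.png

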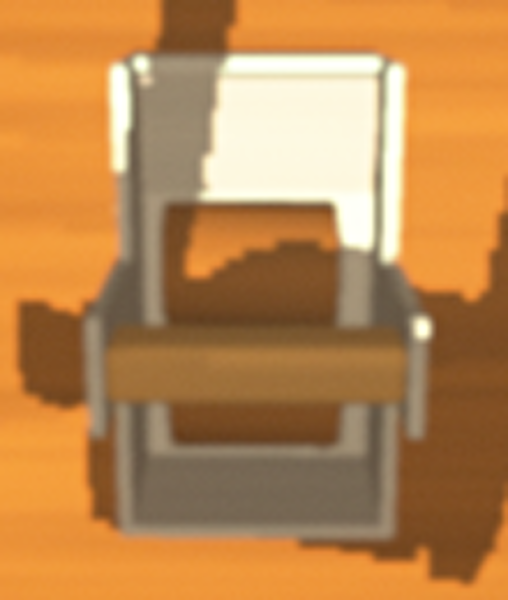

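View pics/w5c.png

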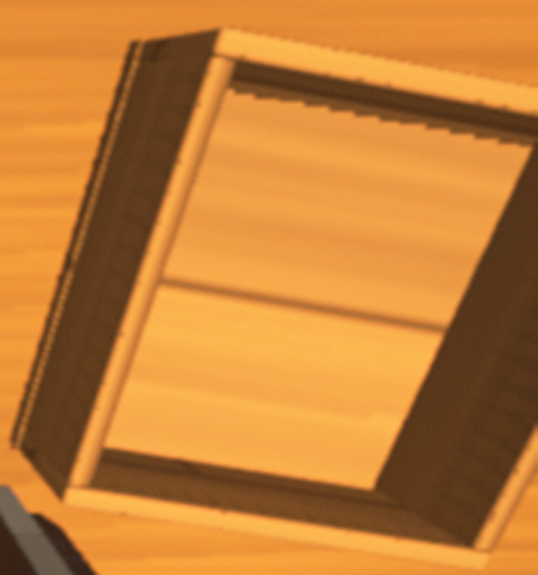

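```bash
python3 - <<'E'
from h import *; import pickle
np.set_printoptions(suppress=True,precision=1)
c=pickle.load(open("c5.pkl","rb"))
f=lambda u,v:(265+u/4.618,110+v/4.615)
L=ray("wrist",f(87,376),106,c);R=ray("wrist",f(428,376),106,c)
print(L,R,(L+R)/2,np.degrees(np.arctan2(*(R-L)[:2]))) 
for p in((250,345),(250,403)): print(ray("wrist",f(*p),105,c))
g=lambda u,v:(425+u/2.5,60+v/2.5)
C={k:ray("wrist",g(*p),70,c) for k,p in dict(nearR=(222,28),farR=(66,498),farL=(487,568)).items()}
print(C)
d=C['farR']-C['nearR'];print(np.hypot(*d[:2]),np.degrees(np.arctan2(d[1],d[0])))
d=C['farL']-C['farR'];print(np.hypot(*d[:2]),np.degrees(np.arctan2(d[1],d[0]))-90)
print("centre",(C['nearR']+C['farL'])/2)
m=(L+R)/2; m[2]=95; print(shift(m)-[0,0,-19])
E
```

```text
[487.8 -33.  106. ] [488.   33.3 106. ] [487.9   0.2 106. ] 0.13851216144353318
[481.9  -1.3 105. ]
[493.7  -1.3 105. ]
{'nearR': array([385. , 175.9,  70. ]), 'farR': array([576.3, 143.5,  70. ]), 'farL': array([612.4, 339.2,  70. ])}
194.0940377117125 -9.607780480185019
198.97822933726354 -10.450225025048468
centre [498.7 257.5  70. ]
[  1.2   0.2 151.2]
```

```bash
python3 -m jog '[[[0.001,0,0.03],0,0],[[0.001,0,0.07],0,0],[[0.001,0,0.11],0,0],[[0.001,0,0.14],0,0],[[0.001,0,0.15],0,0],[[0.001,0,0.15],0,0.2],[[0.001,0,0.15],0,0.4],[[0.001,0,0.15],0,0.6]]' 25
python3 -m jog '[[[0,0,0],0,1],[[0,0,0],0,1],[[0,0,0],0,1]]'
python3 - <<'E'
from h import *
cv2.imwrite("pics/w6.png",viewer.snapshot("wrist")[:,:,::-1])
E
```

```text
time: 9.93
ee_pos: [489.0, -0.2, 78.3]
eef_rot: [[-1.0, 0.002, 0.002], [0.002, 1.0, -0.0], [-0.002, -0.0, -1.0]]
contact_force: [-0.4, 0.2, -1.6]
opening: 0.767
time: 10.3
ee_pos: [488.8, -0.2, 77.9]
eef_rot: [[-1.0, 0.002, 0.001], [0.002, 1.0, -0.0], [-0.001, -0.0, -1.0]]
contact_force: [-1.4, -0.8, 3.6]
opening: 0.768
```

View pics/w6.png

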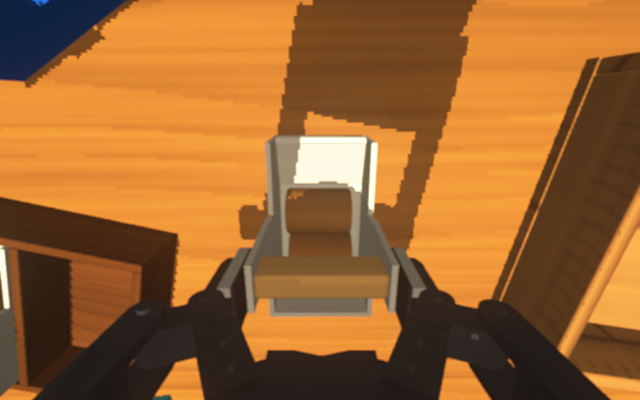

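The pads are clamped on the outer faces of the uprights at about (240,275) and (402,275), and the bungs are visible. Next: lift and check.

```bash
python3 -m jog '[[[0,0,-0.005],0,1],[[0,0,-0.02],0,1],[[0,0,-0.04],0,1],[[0,0,-0.06],0,1],[[0,0,-0.08],0,1],[[0,0,-0.1],0,1],[[0,0,-0.115],0,1],[[0,0,-0.12],0,1]]'
python3 - <<'E'
from h import *
cv2.imwrite("pics/w7.png",viewer.snapshot("wrist")[:,:,::-1])
cv2.imwrite("pics/s7.png",cv2.resize(viewer.snapshot("side")[100:300,250:450,::-1],(600,600)))
E
```

```text
time: 11.35
ee_pos: [488.9, -0.2, 198.7]
eef_rot: [[-1.0, 0.002, 0.002], [0.002, 1.0, -0.0], [-0.002, -0.0, -1.0]]
contact_force: [-0.0, -0.0, -2.0]
opening: 0.77
```

View pics/w7.png

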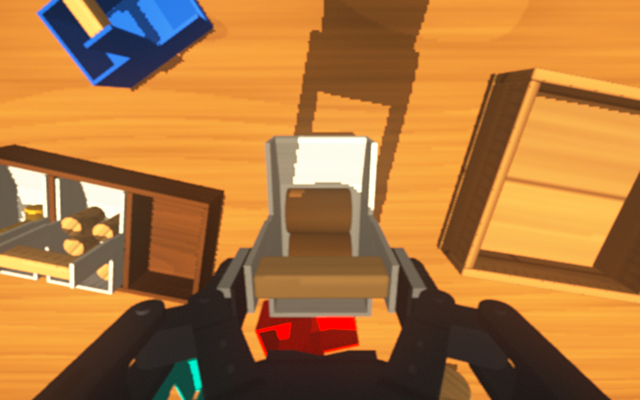

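View pics/s7.png

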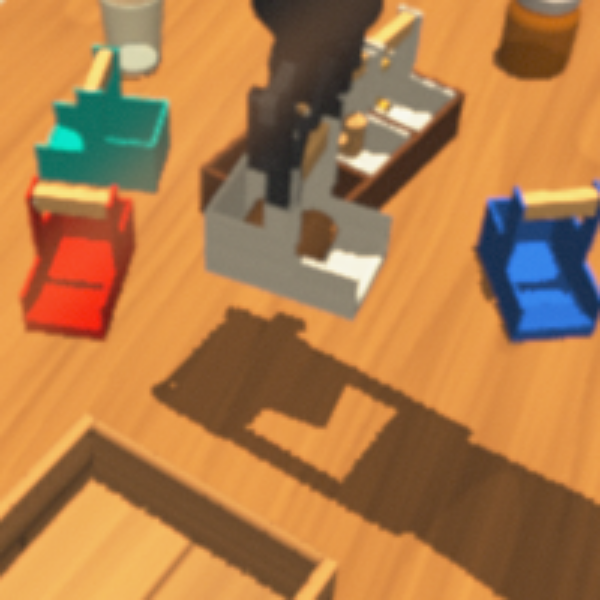

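The bin is level and both bungs are in it. I'll carry it over the crate's far wall, turning to the crate's yaw of about −9.6°.

```bash
python3 -m jog '[[[-0.004,0.015,0],0.01,1],[[-0.012,0.05,0],0.035,1],[[-0.022,0.09,0],0.06,1],[[-0.034,0.135,0],0.09,1],[[-0.045,0.18,0],0.12,1],[[-0.055,0.215,0],0.145,1],[[-0.061,0.24,0],0.16,1],[[-0.063,0.25,0],0.167,1]]'
python3 -m jog '[[[0,0,0.015],0,1],[[0,0,0.025],0,1],[[0,0,0.03],0,1],[[0,0,0.03],0,1]]'
python3 - <<'E'
from h import *
np.set_printoptions(suppress=True,precision=3)
s=r.observe();print(s['ee_pos'],s['eef_rot'],s['qpos'])
cv2.imwrite("pics/c8.png",cv2.resize(viewer.snapshot("scene")[100:280,360:560,::-1],(800,600)[:2] and (660,594)))
cv2.imwrite("pics/s8.png",viewer.snapshot("side")[:,:,::-1])
E
```

```text
time: 12.45
ee_pos: [551.0, 250.8, 195.7]
eef_rot: [[-0.986, 0.167, -0.003], [0.167, 0.986, -0.001], [0.002, -0.001, -1.0]]
contact_force: [-0.2, -0.1, -1.7]
opening: 0.768
time: 12.95
ee_pos: [551.3, 248.9, 166.5]
eef_rot: [[-0.986, 0.169, -0.002], [0.169, 0.986, -0.001], [0.001, -0.001, -1.0]]
contact_force: [-0.6, -0.3, -2.3]
opening: 0.768
[551.26  248.948 166.455] [[-0.986  0.169 -0.002]
 [ 0.169  0.986 -0.001]
 [ 0.001 -0.001 -1.   ]] [ 16.114  18.765  87.6    -0.006  73.728 -64.16 ]
```

View pics/c8.png

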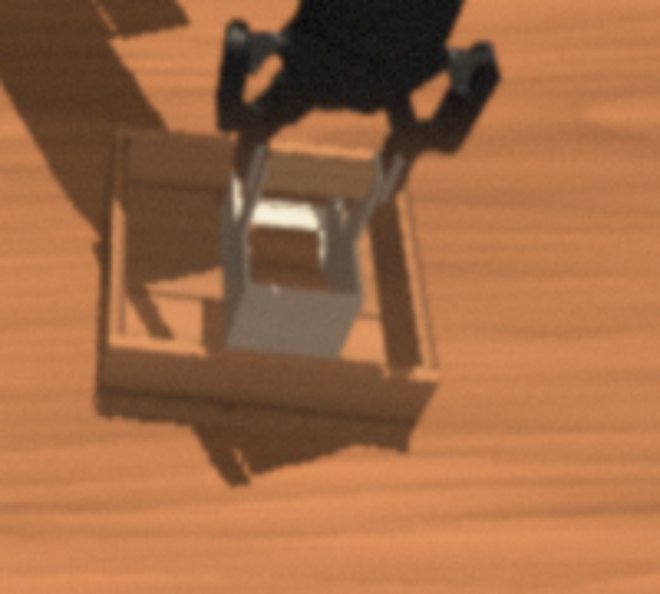

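View pics/s8.png

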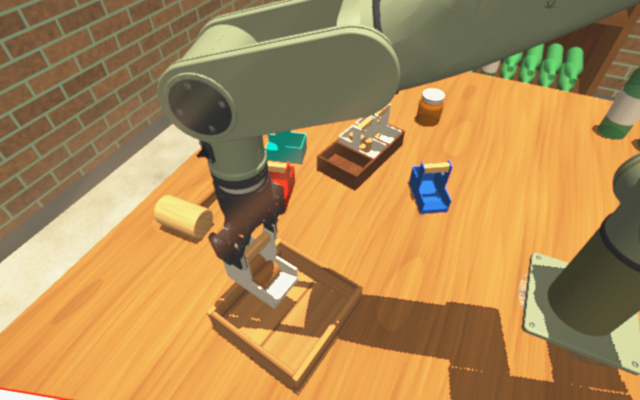

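```bash
python3 - <<'E'
from h import *
np.set_printoptions(suppress=True,precision=1)
f=lambda u,v:(360+u/3.3,100+v/3.3)
for p in((230,347),(340,357)): print("bin",ray("scene",f(*p),88.6))
for p in((110,347),(438,380)): print("rim outer",ray("scene",f(*p),70))
for p in((285,293),): print("bin rear top",ray("scene",f(*p),143.6))
E
```

```text
bin [602.1 212.1  88.6]
bin [611.5 275.9  88.6]
rim outer [585.6 145.2  70. ]
rim outer [616.8 339.2  70. ]
bin rear top [606.7 230.8 143.6]
```

```bash
python3 -m jog '[[[0,0,0.01],0,1],[[0,0,0.018],0,1],[[0.008,0,0.023],0,1],[[0.016,0,0.027],0,1],[[0.023,0,0.032],0,1],[[0.03,0,0.037],0,1],[[0.03,0,0.037],0,1]]' 22
python3 - <<'E'
from h import *
cv2.imwrite("pics/w9.png",viewer.snapshot("wrist")[:,:,::-1])
cv2.imwrite("pics/s9.png",cv2.resize(viewer.snapshot("side")[200:390,180:380,::-1],(600,570)))
E
```

```text
time: 13.92
ee_pos: [520.5, 255.3, 129.7]
eef_rot: [[-0.986, 0.167, -0.002], [0.167, 0.986, 0.0], [0.002, -0.0, -1.0]]
contact_force: [-2.3, -0.8, 3.0]
opening: 0.772
```

View pics/w9.png

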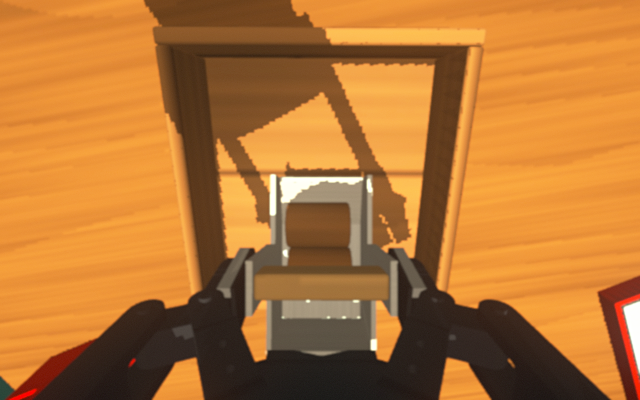

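View pics/s9.png

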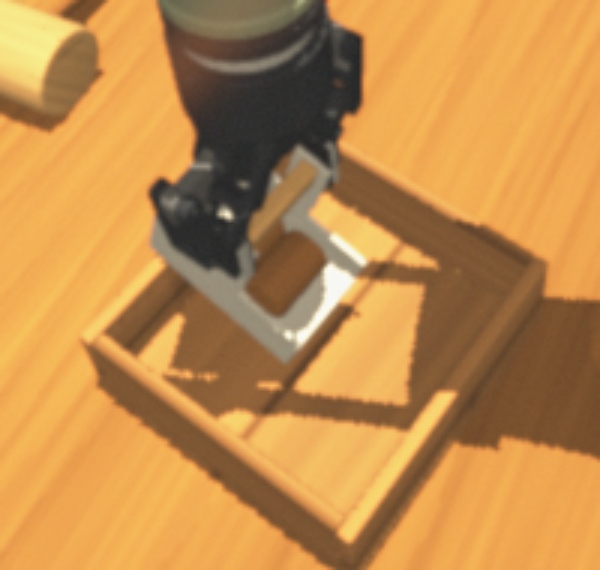

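Tipping works: the bin has pivoted to about 20° and its lip now points into the crate, at (320,178) in the wrist view. I'll continue along the arc.

```bash
python3 -m jog '[[[0.006,0,0.006],0,1],[[0.0125,0,0.013],0,1],[[0.018,0,0.02],0,1],[[0.0225,0,0.0275],0,1],[[0.025,0,0.032],0,1],[[0.025,0,0.032],0,1],[[0.025,0,0.032],0,1]]'
python3 - <<'E'
from h import *
cv2.imwrite("pics/w10.png",viewer.snapshot("wrist")[:,:,::-1])
cv2.imwrite("pics/s10.png",cv2.resize(viewer.snapshot("side")[200:390,180:380,::-1],(600,570)))
E
```

```text
time: 14.9
ee_pos: [496.2, 259.3, 97.7]
eef_rot: [[-0.986, 0.168, -0.003], [0.168, 0.986, 0.0], [0.003, -0.0, -1.0]]
contact_force: [-4.9, 1.5, 4.5]
opening: 0.767
```

View pics/w10.png

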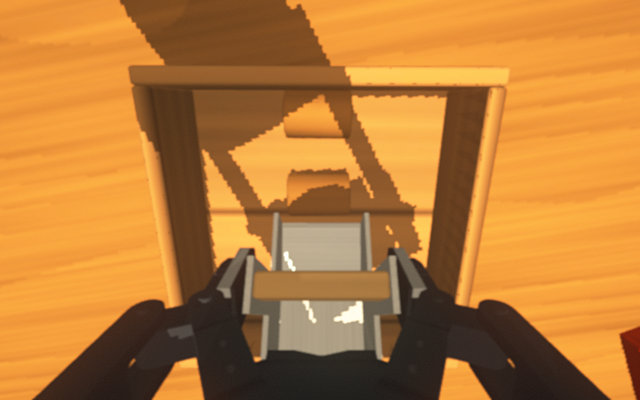

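View pics/s10.png

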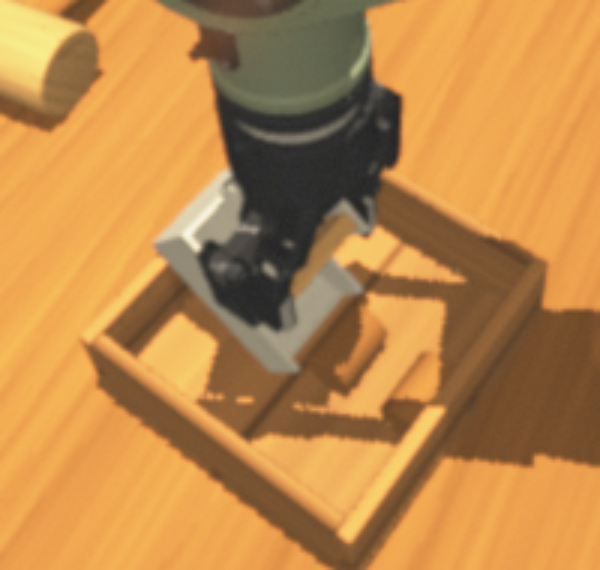

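Both bungs have rolled out into the crate, at (320,118) and (320,190) in the wrist view. I'll raise the bin and check its tilt.

```bash
python3 -m jog '[[[-0.003,0,-0.01],0,1],[[-0.006,0,-0.03],0,1],[[-0.006,0,-0.06],0,1],[[-0.006,0,-0.09],0,1],[[-0.006,0,-0.11],0,1],[[-0.006,0,-0.11],0,1],[[-0.006,0,-0.11],0,1]]'
python3 - <<'E'
from h import *
cv2.imwrite("pics/w11.png",viewer.snapshot("wrist")[:,:,::-1])
cv2.imwrite("pics/s11.png",cv2.resize(viewer.snapshot("side")[150:390,150:400,::-1],(600,576)))
E
```

```text
time: 15.88
ee_pos: [503.0, 257.6, 207.1]
eef_rot: [[-0.986, 0.168, -0.001], [0.168, 0.986, -0.001], [0.001, -0.001, -1.0]]
contact_force: [-0.1, -0.3, -0.3]
opening: 0.767
```

View pics/w11.png

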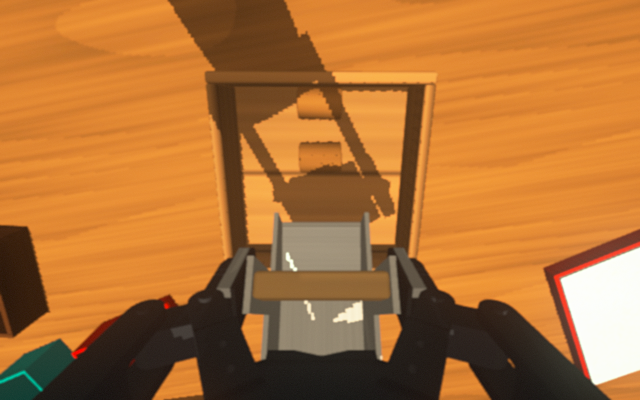

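View pics/s11.png

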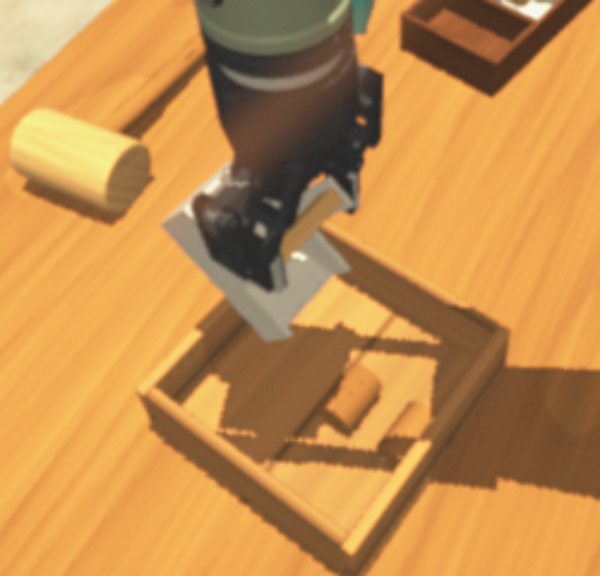

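The bin holds at about 43° through pad friction, and both bungs lie in the crate at (320,105) and (320,155). To level it, I'll catch the front half of its underside on the inner edge of the far rim and draw the gripper back.

```bash
python3 -m jog '[[[-0.01,0,0.005],0,1],[[-0.024,0,0.015],0,1],[[-0.024,0,0.035],0,1],[[-0.024,0,0.055],0,1],[[-0.024,0,0.065],0,1],[[-0.024,0,0.065],0,1]]'
python3 -m jog '[[[-0.008,0,0],0,1],[[-0.017,0,0],0,1],[[-0.025,0,-0.003],0,1],[[-0.032,0,-0.005],0,1],[[-0.0386,0,-0.0075],0,1],[[-0.0386,0,-0.0075],0,1]]'
python3 - <<'E'
from h import *
cv2.imwrite("pics/w12.png",viewer.snapshot("wrist")[:,:,::-1])
cv2.imwrite("pics/s12.png",cv2.resize(viewer.snapshot("side")[150:390,150:400,::-1],(600,576)))
E
```

```text
time: 16.73
ee_pos: [526.7, 253.6, 141.8]
eef_rot: [[-0.986, 0.168, -0.003], [0.168, 0.986, -0.001], [0.002, -0.001, -1.0]]
contact_force: [0.4, 0.9, -1.1]
opening: 0.766
time: 17.48
ee_pos: [565.2, 247.5, 151.0]
eef_rot: [[-0.986, 0.168, -0.0], [0.168, 0.986, -0.0], [0.0, -0.0, -1.0]]
contact_force: [-2.2, 0.6, 1.4]
opening: 0.769
```

View pics/w12.png

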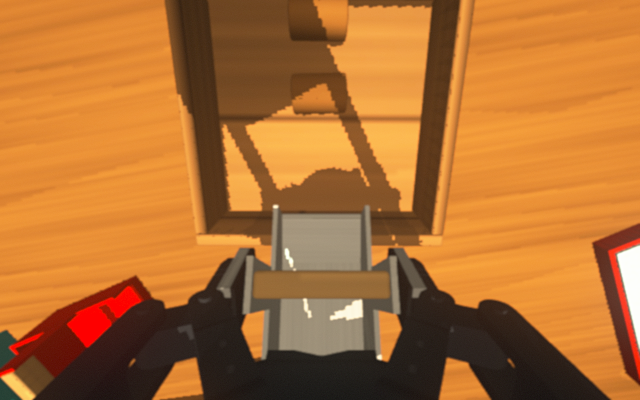

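View pics/s12.png

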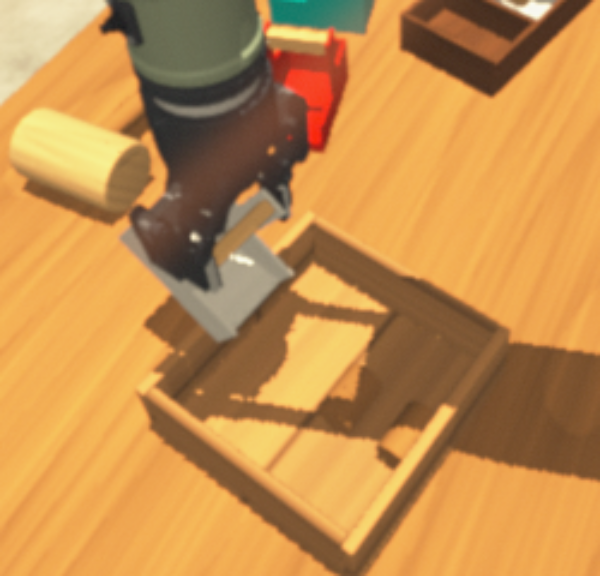

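```bash
python3 -m jog '[[[-0.006,0,0.001],0,1],[[-0.012,0,0.001],0,1],[[-0.018,0,0],0,1],[[-0.024,0,0],0,1],[[-0.024,0,0],0,1]]'
python3 - <<'E'
from h import *
cv2.imwrite("pics/w13.png",viewer.snapshot("wrist")[:,:,::-1])
cv2.imwrite("pics/s13.png",cv2.resize(viewer.snapshot("side")[150:390,150:400,::-1],(600,576)))
E
```

```text
time: 18.2
ee_pos: [590.2, 243.4, 152.6]
eef_rot: [[-0.986, 0.168, 0.003], [0.168, 0.986, 0.0], [-0.003, 0.001, -1.0]]
contact_force: [-2.4, -0.0, 4.4]
opening: 0.767
```

View pics/w13.png

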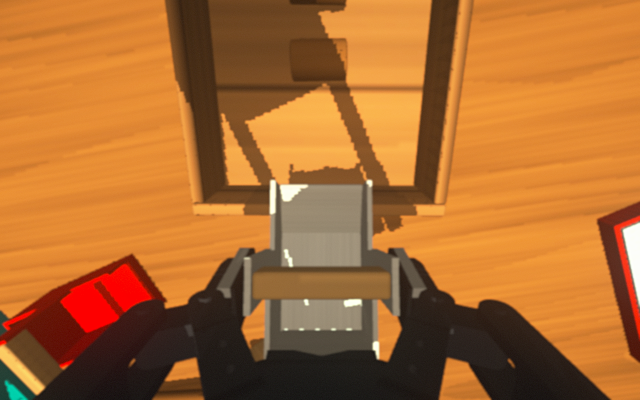

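View pics/s13.png

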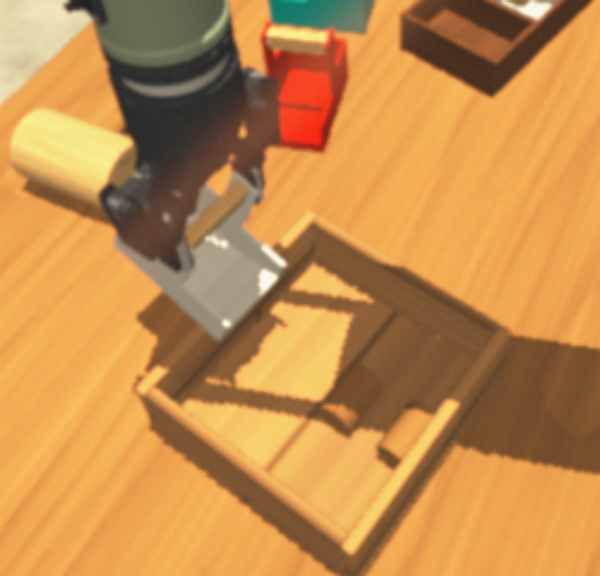

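It's working: the tilt is down to about 25°. I'll continue.

```bash
python3 -m jog '[[[-0.008,0,0],0,1],[[-0.016,0,0],0,1],[[-0.024,0,0.001],0,1],[[-0.032,0,0.003],0,1],[[-0.039,0,0.005],0,1],[[-0.039,0,0.006],0,1]]'
python3 - <<'E'
from h import *
cv2.imwrite("pics/w14.png",viewer.snapshot("wrist")[:,:,::-1])
cv2.imwrite("pics/s14.png",cv2.resize(viewer.snapshot("side")[150:390,130:380,::-1],(600,576)))
E
```

```text
time: 19.05
ee_pos: [628.5, 236.7, 145.0]
eef_rot: [[-0.986, 0.168, 0.002], [0.168, 0.986, -0.0], [-0.002, 0.0, -1.0]]
contact_force: [-0.4, -0.4, 4.5]
opening: 0.768
```

View pics/w14.png

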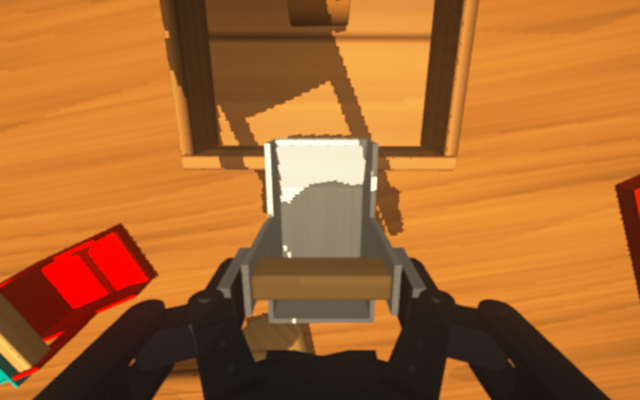

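View pics/s14.png

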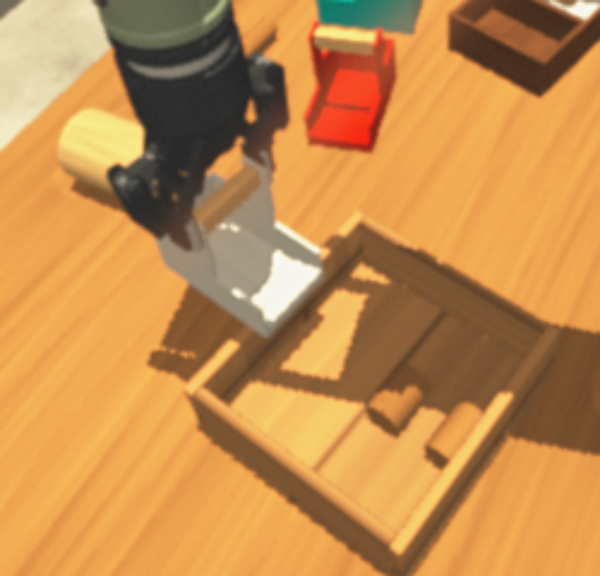

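It's level to within a few degrees: the bin's rear edge is at row ~320, against 315 when it was level. Now to lift it and carry it to the bare spot at (490,0).

```bash
python3 -m jog '[[[0,0,-0.02],0,1],[[0,0,-0.045],0,1],[[0,0,-0.06],0,1],[[0.01,-0.025,-0.06],-0.02,1],[[0.025,-0.065,-0.06],-0.04,1],[[0.041,-0.11,-0.06],-0.07,1],[[0.058,-0.155,-0.06],-0.1,1],[[0.074,-0.195,-0.06],-0.13,1]]'
python3 -m jog '[[[0.018,-0.032,0],-0.02,1],[[0.028,-0.055,0],-0.038,1],[[0.03,-0.061,0],-0.038,1],[[0.03,-0.061,0],-0.038,1]]'
python3 - <<'E'
from h import *
cv2.imwrite("pics/w15.png",viewer.snapshot("wrist")[:,:,::-1])
E
```

```text
time: 20.15
ee_pos: [520.6, 55.8, 205.2]
eef_rot: [[-0.999, 0.038, 0.001], [0.038, 0.999, -0.0], [-0.001, -0.0, -1.0]]
contact_force: [1.2, -0.9, -1.2]
opening: 0.77
time: 20.65
ee_pos: [489.5, -2.6, 205.2]
eef_rot: [[-1.0, 0.002, 0.001], [0.002, 1.0, 0.0], [-0.001, 0.0, -1.0]]
contact_force: [-0.2, -0.4, -1.6]
opening: 0.765
```

View pics/w15.png

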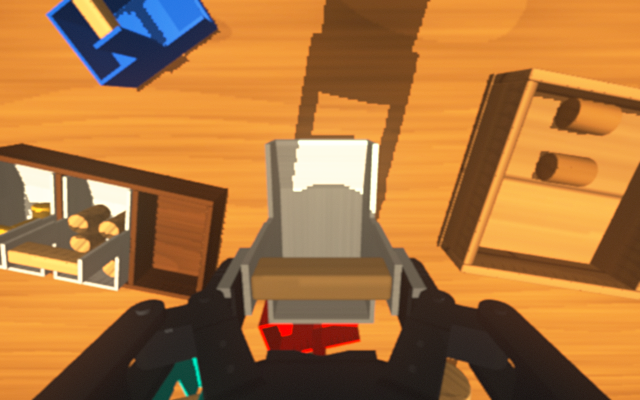

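```bash
python3 -m jog '[[[0,0,0.03],0,1],[[0,0,0.06],0,1],[[0,0,0.09],0,1],[[0,0,0.11],0,1],[[0,0,0.12],0,1],[[0,0,0.124],0,1],[[0,0,0.127],0,1],[[0,0,0.127],0,1]]'
python3 -m jog '[[[0,0,0.0005],0,1],[[0,0,0.0005],0,1],[[0,0,0.0005],0,1]]'
python3 - <<'E'
from h import *
cv2.imwrite("pics/s16.png",cv2.resize(viewer.snapshot("side")[140:290,260:430,::-1],(680,600)))
E
```

```text
time: 21.7
ee_pos: [489.7, -2.7, 78.4]
eef_rot: [[-1.0, 0.001, 0.001], [0.001, 1.0, -0.0], [-0.001, -0.0, -1.0]]
contact_force: [-0.6, -0.3, -2.4]
opening: 0.765
time: 22.08
ee_pos: [489.3, -2.7, 77.5]
eef_rot: [[-1.0, 0.001, 0.0], [0.001, 1.0, -0.0], [-0.0, -0.0, -1.0]]
contact_force: [0.7, -0.4, -2.6]
opening: 0.768
```

View pics/s16.png

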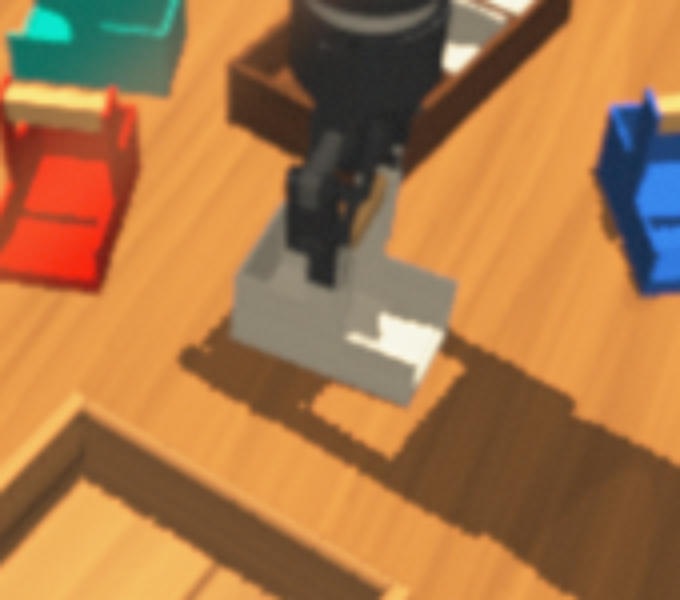

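The force still shows the bin's full weight (−2.6 N) and the shadow is slightly detached, so it isn't down yet. I'll lower it gently until contact.

```bash
python3 -m jog '[[[0,0,0.002],0,1],[[0,0,0.003],0,1],[[0,0,0.003],0,1]]'
python3 -m jog '[[[0,0,0.002],0,1],[[0,0,0.003],0,1],[[0,0,0.003],0,1]]'
```

```text
time: 22.5
ee_pos: [490.1, -2.7, 75.3]
eef_rot: [[-1.0, 0.001, 0.001], [0.001, 1.0, -0.0], [-0.001, -0.0, -1.0]]
contact_force: [-0.8, 1.2, 4.5]
opening: 0.769
time: 22.88
ee_pos: [492.6, -2.9, 73.8]
eef_rot: [[-1.0, 0.001, 0.007], [0.001, 1.0, -0.0], [-0.007, -0.0, -1.0]]
contact_force: [2.3, 2.2, 8.4]
opening: 0.768
```

Contact confirmed (+8 N upward). Now I'll release and rise.

```bash
python3 -m jog '[[[0,0,-0.001],0,1],[[0,0,-0.001],0,0.6],[[0,0,-0.001],0,0.3],[[0,0,-0.001],0,0.1],[[0,0,-0.001],0,0],[[0,0,-0.001],0,0],[[0,0,-0.001],0,0]]'
python3 -m jog '[[[0,0,-0.02],0,0],[[0,0,-0.06],0,0],[[0,0,-0.11],0,0],[[0,0,-0.155],0,0],[[0,0,-0.155],0,0],[[0,0,-0.155],0,0]]'
python3 - <<'E'
from h import *; import pickle
pickle.dump(viewer.calibration("wrist"),open("c17.pkl","wb"))
cv2.imwrite("pics/w17.png",viewer.snapshot("wrist")[:,:,::-1])
cv2.imwrite("pics/s17.png",viewer.snapshot("side")[:,:,::-1])
E
```

```text
time: 23.75
ee_pos: [488.7, -2.6, 71.9]
eef_rot: [[-1.0, 0.001, -0.001], [0.001, 1.0, 0.0], [0.001, 0.0, -1.0]]
contact_force: [0.6, 0.3, 0.2]
opening: 1.003
time: 24.5
ee_pos: [488.6, -2.6, 226.6]
eef_rot: [[-1.0, 0.001, -0.001], [0.001, 1.0, 0.0], [0.001, 0.0, -1.0]]
contact_force: [-0.8, -0.1, -1.2]
opening: 0.997
```

View pics/w17.png

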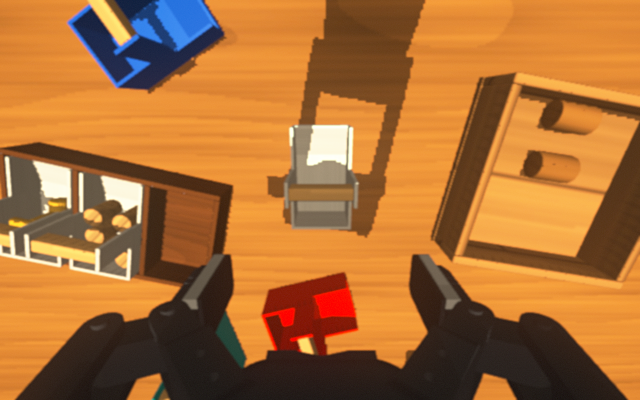

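View pics/s17.png

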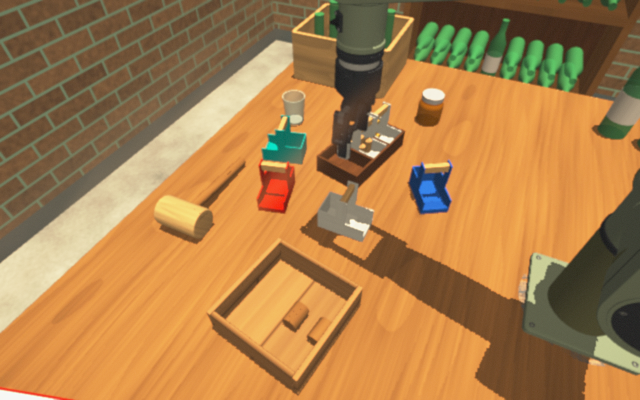

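```bash
python3 - <<'E'
from h import *; import pickle
from bench import ticket
np.set_printoptions(suppress=True,precision=1)
c=pickle.load(open("c17.pkl","rb"))
a=np.radians(-9.6);R=np.array([[np.cos(a),-np.sin(a)],[np.sin(a),np.cos(a)]])
for n,p in(("wrist",(572,117)),("wrist",(553,166)),("side",(297,316)),("side",(319,330))):
    q=ray(n,p,30,c if n=="wrist" else None); print(n,q,"crate frame",R.T@(q[:2]-[500,259]))
print(r.observe()['contact_force'])
ticket.close_job()
E
```

```text
wrist [426.1 267.7  30. ] crate frame [-74.4  -3.7]
wrist [479.5 259.5  30. ] crate frame [-20.3  -2.9]
side [477.2 260.7  30. ] crate frame [-22.8  -2.1]
side [429.3 267.5  30. ] crate frame [-71.2  -3.4]
[ 0.  -0.9 -0.3]
the job is handed in; nothing more can be done
```

The bin was emptied into the crate and set down upright on the bench, and the job was handed in at about 24.6 s of the 61 s allowed. No verdict was reported.

**What I did:** I lifted the bung bin level out of its pocket by the grip bar and set it on the bare bench, because the moves allow no tilting of the tool. I then gripped it across its two uprights so it could pivot. Over the crate I tipped it to about 43° against the far rim, and both bungs rolled out. I levelled it on the same rim to within about 3°, set it down near (489, −3), released it and rose clear.

**Last checks:**
- **Bungs:** the wrist and side views agree to within about 3 mm. In the crate's frame they lie at about (−73, −4) and (−21, −3) mm, inside the ±90 mm limit. The first one is near the robot-side wall.
- **Bin:** it stands upright on the bench in both views. The gripper is open, about 120 mm above it, with no contact force.
- **One disagreement:** when I set the bin down, the bench contact came about 2–3 mm lower than expected. The bin had slipped slightly in the pads or still had its small tilt, so I lowered it until the force showed contact and only then released it.

No checks failed. I judged the tilt angles from the pictures and geometry rather than measuring them directly.

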